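Unlock the two-dial lock box and open its lid

TASK

Unlock the steel lock box: set its left dial to 3, then bring its right dial to 7. The right dial is worn and catches somewhere within half a number either side of its 7, so turn it slowly through there and stop as soon as you feel it catch and the latch snaps back; force neither a caught dial nor the locked lid. Then lift the lid by its handle until it stands about upright, leave it open, and do not disturb the carton, the roll of tape or the sanitiser bottle.

Things in the scene. Friction and masses are not known exactly. Their poses are not given: they have to be found in the camera images.
- lock_box: grey steel lock box fixed to the table, 280 (x) x 320 (y) x 112 mm; origin at the centre of its underside, x from its front (the lock deck with two dials, nearest the robot) to its back, z up. The level deck is 110 mm above the table and 106 mm deep; the lid lies behind it, level with it. The latch tab stands midway between the dials.
- left_dial_grip (a point): point on the vertical axis of the left dial (on the box's +y side), halfway up its knurled black round grip, 44 mm in diameter and 30 mm tall, which stands on the dial's numbered black skirt, 76 mm in diameter. The point is 23 mm above the deck, the skirt's top 8 mm, the grip's top 38 mm. The dials' axes are 160 mm apart.
- right_dial_grip (a point): the same point of the right dial (on the box's -y side), of the same size
- left_dial (a joint): angle, rad, counterclockwise from above positive, endless. Ten white numerals 0-9, 0.628 rad apart, rise clockwise round the skirt; the number read is the one at the white index line on the deck, beside the dial towards the lid. Number = angle/0.628 modulo 10: 1.885 rad is 3. A white line on the grip's top points at the dial's own 0. Friction 0.06 N m. Within 0.2 rad of the 3 will do.
- right_dial (a joint): angle, in the same way: 4.398 rad is 7. Worn: its gate, about 0.12 rad wide in all, lies anywhere up to 0.3 rad either side of the 7. When it comes round while the left dial stands at 3, the latch drops in by itself; then the dial has only about 0.12 rad of play and turning on meets a hard stop, felt as a moment well above the friction of 0.06 N m; over 0.6 N m is forcing it.
- latch (a joint): travel of the spring latch, m: 0 locked, 0.012 sprung back (towards the front of the box). Its spring (4 N) pulls it back by itself once the gates of both dials are in place; nobody has to pull it. It cannot be forced by hand.
- latch_tab (a point): centre of the top of the steel tab of the latch, 9 x 24 mm, standing 12 mm above the deck midway between the dials; it jumps 12 mm towards the front of the box when the lock opens
- lid (a joint): angle of the lid, rad: 0 shut, 1.57 upright, stop at 1.6. Stiff hinge: the lid (0.5 kg) stays where it is left; lifting it takes about 7 N at the handle.
- lid_handle (a point): centre of the bar of the lid's bow handle: a round steel bar 10 mm thick and 110 mm long along the box's y axis, 38 mm clear above the lid's top face, 18 mm behind the lid's front edge; it moves with the lid
- lid_hinge (a point): point on the lid's hinge axis (the box's y axis direction), at the back of the box, 107 mm above the table, midway along it. With the lid shut the handle bar lies 152 mm in front of this axis and 43 mm above it.
- carton: bystander: white and blue test-kit carton 75 x 140 x 70 mm, loose, origin at the centre of its underside
- tape_roll: bystander: roll of yellow tape 100 mm across, 60 mm tall, loose, origin at the centre of its underside
- sanitiser: bystander: white pump bottle 60 mm across and 168 mm tall, loose, origin at the centre of its underside

How it is judged (in metres and radians):
On the way:
1. both dials stand at the code and the latch has sprung back (value of joint latch above 0.01 m), for 0.2 s.
At the end, for the whole second after the job is handed in: the latch is sprung back (over 10 of its 12 mm), and the lid stands open by more than 1.2 rad (about 70 degrees) and at rest (value of joint latch above 0.01 m and value of joint lid above 1.2 rad and velocity of joint lid between -0.05 and 0.05 rad/s); the robot touches nothing.
It fails at once if a caught dial or the locked lid was forced: more than 25 N on the latch (contact force between latch and anything else above 25 N).
It fails at once if a bystander was moved by more than 30 mm or tipped over (distance of any of carton, tape_roll, sanitiser from where it was at the start of the episode above 0.03 m or angle between any of carton, tape_roll, sanitiser's own z axis and vertical above 0.5 rad).
It also fails if it takes over 64 s, if anything falls off the work surface, if the arm or the gripper's body presses on something with over 40 N, if the wrist force passes 120 N, or if a joint passes its speed limit or range.

ROBOT

A 6-joint arm with a two-finger parallel gripper is mounted at the origin on the work surface. World frame = base frame: x ahead of the robot, y to its left, z up, the work surface at z = 0. Lengths are in mm, angles in rad, forces in N, time in s.
With the tool pointing down it reaches from about 275 to 825 mm from the base axis. Payload 4.9 kg.
Tool frame: the origin (TCP) lies at the very end of the fingers, on their centre line; the grasp point (between the pads) lies 19 mm behind it; z points along the fingers, y is the line along which they close (so a half turn about z gives the same grasp; the last joint's range is limited). The gripper opens to 85 mm and grips with 20 to 120 N. Pads are 22 mm wide; open, the fingers measure 114 mm over their backs; the gripper's body (76 mm by 85 mm) begins 54 mm behind the grasp point. The pads swing forward as they close: fully open they stand 13 mm farther back than shut.
Start: joints at [0.973, 0.326, -0.193, 1.052, 0, 1.437], TCP at [246.04, 491.917, 207.981] pointing down, gripper open.
Joint ranges: [-2.65, 2.65], [-0.97, 1.79], [-1.3, 1.35], [-1.93, 2.1], [-1.47, 1.37], [-3.14, 3.14]. Speed limits (rad/s): [2.57, 2.57, 3.14, 3.14, 3.14, 3.14].

INTERFACE

Orientations are given as [roll, pitch, yaw] about the fixed x, y, z axes, in that order (R = Rz(yaw) Ry(pitch) Rx(roll)).
In Python, from bench import bot, solve_ik, imaging gives the robot as it stands. Calls block until the motion is done:
- bot.move_ptp(position, orientation): joint-space move of the TCP to a pose.
- bot.movel(position, rot=None, max_speed=150, threshold=None): straight line of the TCP; rot=None keeps the orientation; max_speed is the mean speed in mm/s. With threshold (N) it stops when the force on the tool has changed by that much, and returns True; else False.
- bot.move_j(angles): joint-space move.
- bot.grip(opening, effort=None): opening from 0.0 (shut) to 1.0 (fully open); effort is the grip in N (None keeps the last); returns when the fingers have stopped.
- bot.dwell(seconds).
- solve_ik(position, orientation): joint angles nearest the present ones, or None.
- bot.get_state(): the state.
- imaging.capture(name): name is "scene" or "top"; returns the picture (400x640x3 uint8, blue, green, red); there is no depth.
- imaging.camera_model(name): a dict with "K" (3x3 intrinsics, pixels), "position" and "rotation" of the camera in the world. Camera axes: x right, y up, looking along -z (the intrinsics and any distortion apply to the point x, -y, -z); pixel columns grow to the right and rows downward; lengths in mm; the calibration is good to about 2 mm. A picture is of the moment at which its call begins. camera_model takes no time and is no camera call.
A pose or a line that the arm cannot do raises bot.IKError and nothing moves.
- bot.sign_off(): hands the job in; it is judged then, once.
The state is a dict: "t": time; "qpos": joint angles; "joint_velocities": joint speeds; "effort": joint torques, N m; "tcp_pos": TCP position; "orientation": TCP orientation; "contact_force": force on the tool from outside, world axes, zero at the start; "wrist_torque": the same for the moment, N m; "opening": opening from 0.0 (shut) to 1.0 (fully open); "gripper_force": force on a finger pad.
Only numpy, scipy, OpenCV 4.12 (cv2) and the standard library are available. Lean on these libraries where they do the work, as an engineer would, in place of code of your own. Each camera call takes 0.05 s, during which the arm holds its last target. There are 200 camera calls.

## Working session

There is one attempt and no reset: what is moved stays moved. The work goes in short steps, each a Python script; the robot and the scene stay as the last script left them, time stands still between calls to the robot, and variables do not carry over. Pictures are saved under pics/ and viewed, at most 10 in all, crops included, and the job is handed in when it is done.

```bash
mkdir -p pics; ls; python3 - <<'E'
from bench import bot, imaging
import cv2
for n in("scene","top"):
    cv2.imwrite(f"pics/{n}0.png",imaging.capture(n)); m=imaging.camera_model(n); print(n,m)
print(bot.get_state())
E
```

```text
pics
scene {'K': array([[511.71435409,   0.        , 317.8479088 ],
       [  0.        , 511.71435409, 200.57168375],
       [  0.        ,   0.        ,   1.        ]]), 'position': array([1489.03254621,  -38.32176297, 1440.34236862]), 'rotation': array([ 0.66403637, -0.01555901,  1.55573941])}
top {'K': array([[387.65818245,   0.        , 313.27075849],
       [  0.        , 387.65818245, 192.66423172],
       [  0.        ,   0.        ,   1.        ]]), 'position': array([ 285.88356942,   -1.58335977, 1133.32750137]), 'rotation': array([ 0.17158455,  0.00448602, -1.56523469])}
{'t': 0.1, 'qpos': array([ 9.72782917e-01,  3.26825388e-01, -1.93433918e-01,  1.05196702e+00,
       -6.33763911e-06,  1.43662165e+00]), 'joint_velocities': array([-0.00061352, -0.00278546,  0.00219949,  0.00117211,  0.00136238,
        0.00012012]), 'effort': array([ 1.34752943e-03, -4.44239831e+01,  2.63038087e+01,  7.88163627e-03,
       -8.23508208e-05,  1.45895353e-05]), 'tcp_pos': array([245.75123908, 491.47349336, 207.32326901]), 'orientation': array([-3.14017466e+00, -1.85013687e-04,  2.67775379e+00]), 'contact_force': array([-0.97809014,  0.05041564, -1.34710241]), 'wrist_torque': array([ 0.03177343, -0.00924772,  0.03443103]), 'gripper_force': 0.0, 'opening': 1.0028706636474285}
```

View pics/top0.png

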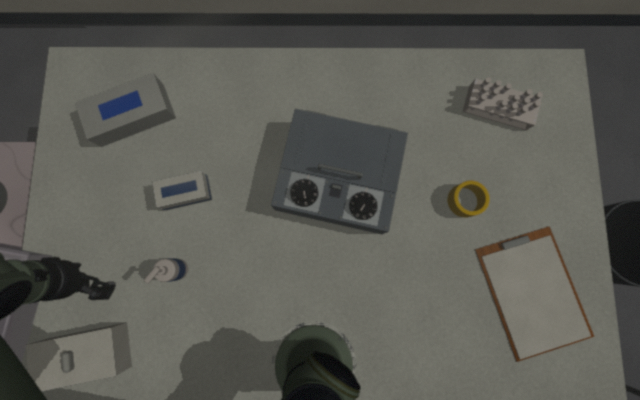

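View pics/scene0.png

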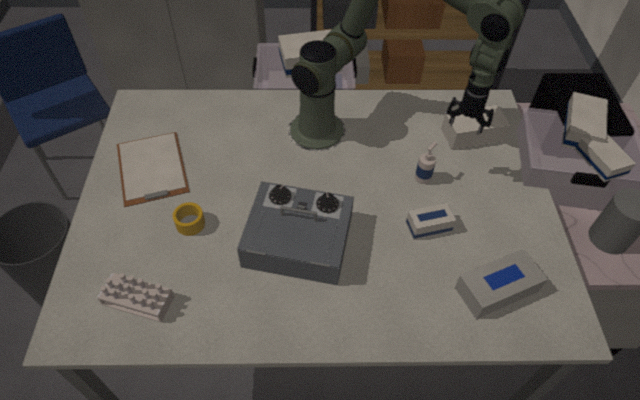

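The top view shows the box near (335,170), with the left dial at (304,192) and the right at (363,206). The carton is at (180,190), the tape at (469,198) and the sanitiser at (168,270), all well clear of the box. I'll enlarge the deck.

```bash
cat > h.py <<'E'
from bench import bot, imaging, solve_ik
import cv2, numpy as np
from scipy.spatial.transform import Rotation as Ro
def ray(n,uv,z):
    m=imaging.camera_model(n); R=Ro.from_euler('xyz',m['rotation']).as_matrix()
    d=np.linalg.inv(m['K'])@[*uv,1.]; d=R@(d*[1,-1,-1]); p=m['position']
    return p+d*(z-p[2])/d[2]
def px(n,P):
    m=imaging.camera_model(n); R=Ro.from_euler('xyz',m['rotation']).as_matrix()
    c=(R.T@(np.asarray(P)-m['position']))*[1,-1,-1]; q=m['K']@c; return q[:2]/q[2]
def crop(n,name,x0,y0,x1,y1,k):
    im=imaging.capture(n)[y0:y1,x0:x1]
    im=cv2.convertScaleAbs(cv2.resize(im,None,fx=k,fy=k,interpolation=cv2.INTER_CUBIC),alpha=1.6)
    cv2.imwrite(f"pics/{name}.png",im)
E
python3 - <<'E'
from h import *
crop("top","c1",270,160,400,240,6)
L=ray("top",(304,192),148);R=ray("top",(363,206),148);print(L,R,np.linalg.norm(L-R), bot.get_state()['t'])
print(px("top",[246,492,208]))
E
```

```text
[458.22922937  27.72109833 148.        ] [ 422.52701616 -123.85616842  148.        ] 155.72512907177028 0.15
[104.12638827 275.94031973]
```

View pics/c1.png

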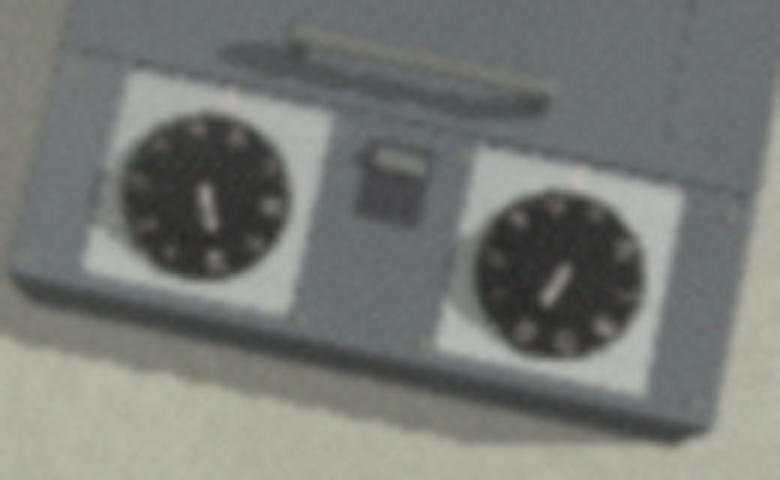

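The crop shows the left skirt centre at (205,196), with its line running from (203,185) to (212,230), and its index at (231,95). The right skirt centre is at (561,274), its line runs from (567,268) to (547,303), and its index is at (577,178). Both 0s point towards the front.

```bash
python3 - <<'E'
from h import *
f=lambda c,z: ray("top",(270+c[0]/6-.4,160+c[1]/6-.4),z)[:2]
L=f((205,196),118);R=f((561,274),118);d=L-R
yaw=np.arctan2(d[1],d[0])-np.pi/2
print(L,R,np.linalg.norm(d),"yaw",yaw)
for a,b in (((203,185),(212,230)),((567,268),(547,303))):
    v=f(b,148)-f(a,148); th=(np.arctan2(v[1],v[0])-yaw)%(2*np.pi); print("line",np.linalg.norm(v),th,th/.6283)
for C,i,n in ((L,(231,95),(215,261)),(R,(577,178),(525,330))):
    v=f(i,110)-C; w=f(n,118)-C; print("index",np.linalg.norm(v),np.arctan2(v[1],v[0]),"0:",((np.arctan2(w[1],w[0])-yaw)%(2*np.pi)))
ex=np.array([np.cos(yaw),np.sin(yaw)]);ey=np.array([-ex[1],ex[0]])
H=(f((295,40),153)+f((548,98),153))/2; print("handle",H,"rel mid",(H-(L+R)/2)@ex,(H-(L+R)/2)@ey)
h1,h2=f((295,40),153),f((548,98),153);print(np.linalg.norm(h1-h2),np.arctan2(*(h1-h2)[::-1])-np.pi/2)
E
```

```text
[462.75381523  29.2268713 ] [ 428.64336225 -127.87491305] 160.7622270589671 yaw -0.21380472937810602
line 20.007254160282265 3.559500673273308 5.665288354724349
line 17.474457005431873 2.829243884697433 4.503014300011831
index 48.84204977217218 -0.22735788199038334 0: 3.5154638455242795
index 45.3368044892311 -0.19648224411157159 0: 2.7784024721909906
handle [512.79641914 -64.6523351 ] rel mid 68.82241448205407 -0.7425135218549378
111.91817111325643 -0.22684834648171837
```

```bash
cat >> h.py <<'E'
YAW=-.218
L=np.array([462.5,29.]);R=np.array([428.5,-127.5])
E
python3 - <<'E'
from h import *
print([ray("top",p,z)[:2].round() for p,z in (((180,190),70),((168,268),150),((469,198),60))])
for C in (L,R):
  for y in np.arange(-3,3.2,.75):
    q=solve_ik([*C,230],[np.pi,0,y]); print(round(y,2),None if q is None else np.round(q,2))
print(solve_ik([*L,122],[np.pi,0,1.6]))
E
```

```text
[array([476., 376.]), array([264., 365.]), array([ 459., -432.])]
-3.0 [-0.1   0.15 -0.37  1.05  0.   -0.24]
-2.25 [-0.1   0.15 -0.37  1.05  0.   -0.99]
-1.5 [-0.1   0.15 -0.37  1.05  0.   -1.74]
-0.75 [-0.1   0.15 -0.37  1.05  0.   -2.49]
0.0 [-0.1   0.15 -0.37  1.05  0.    3.04]
0.75 [-0.1   0.15 -0.37  1.05  0.    2.29]
1.5 [-0.1   0.15 -0.37  1.05  0.    1.54]
2.25 [-0.1   0.15 -0.37  1.05  0.    0.79]
3.0 [-0.1   0.15 -0.37  1.05  0.    0.04]
-3.0 [-0.45  0.12 -0.4   1.05  0.   -0.6 ]
-2.25 [-0.45  0.12 -0.4   1.05  0.   -1.35]
-1.5 [-0.45  0.12 -0.4   1.05  0.   -2.1 ]
-0.75 [-0.45  0.12 -0.4   1.05  0.   -2.85]
0.0 [-0.45  0.12 -0.4   1.05  0.    2.69]
0.75 [-0.45  0.12 -0.4   1.05  0.    1.94]
1.5 [-0.45  0.12 -0.4   1.05  0.    1.19]
2.25 [-0.45  0.12 -0.4   1.05  0.    0.44]
3.0 [-0.45  0.12 -0.4   1.05  0.   -0.31]
[-0.09687791  0.25124285 -0.53893273  0.78062075  0.          1.44471474]
```

```bash
python3 - <<'E'
from h import *
s=lambda: bot.get_state()
y=np.pi+YAW
bot.movel([246,492,260],max_speed=200)
bot.move_ptp([*L,200],[np.pi,0,y]); print(s()['t'],s()['tcp_pos'])
print(bot.movel([*L,123],max_speed=100,threshold=8)); st=s(); print(st['t'],st['tcp_pos'],st['contact_force'])
bot.grip(0.0,25); st=s(); print(st['t'],st['opening'],st['gripper_force'],st['contact_force'],st['wrist_torque'])
q=np.array(st['qpos']); 
for k in range(3):
    q[5]+=.55; bot.move_j(q); st=s(); print(st['t'],st['qpos'][5],st['contact_force'].round(1),st['wrist_torque'].round(3))
crop("top","c2",270,160,400,240,6)
E
```

```text
2.425 [462.51001793  29.61692069 199.9715909 ]
False
3.3417 [462.95793079  29.05536233 123.47704639] [-0.2827509  -0.33711655  0.07030977]
4.1083 0.002875488397020421 4.489651062176563 [-0.56199711 -1.36230624  7.59057947] [-0.04876883  0.05267375 -0.01008979]
4.7 0.6691583087202481 [-0.  -0.   0.8] [-0.008  0.007 -0.053]
5.2917 1.2186249298999647 [ 0.7 -0.2  0.9] [-0.093  0.045 -0.012]
5.8833 1.7683970854998359 [-0.5 -0.4  1.5] [-0.058  0.058 -0.029]
```

View pics/c2.png

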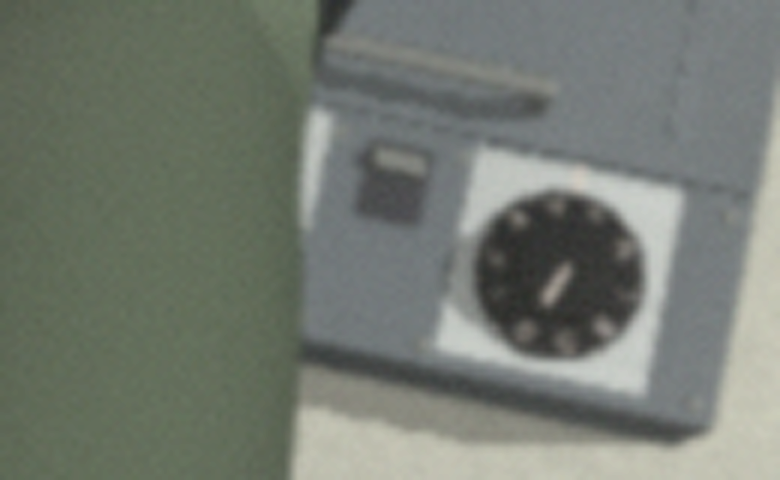

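```bash
python3 - <<'E'
from h import *
st=bot.get_state(); print(st['opening'],st['gripper_force'],st['tcp_pos'],px("scene",[*L,123]))
crop("scene","c3",235,100,365,200,6)
E
```

```text
0.0010335168811330241 0.8048647078976501 [464.58644671  28.67800439 124.75051864] [327.4494393  201.54097962]
```

View pics/c3.png

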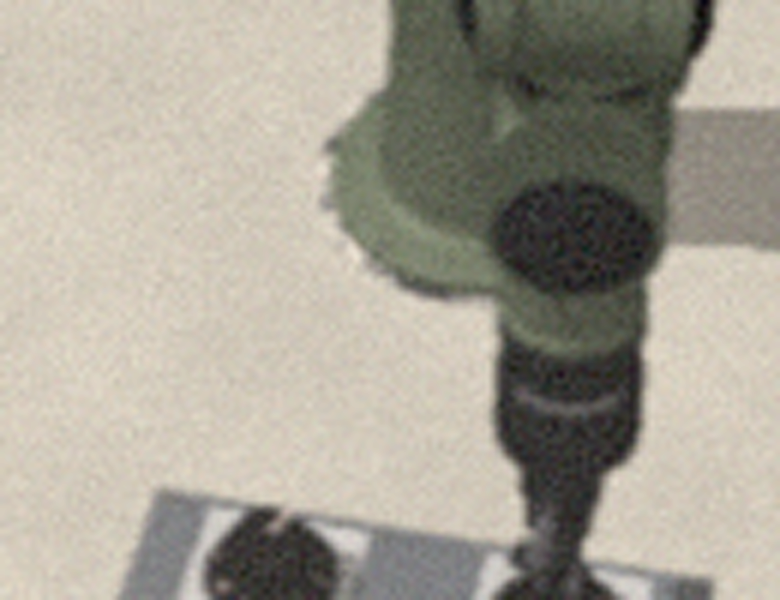

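```bash
python3 - <<'E'
from h import *
bot.movel([463,29,220],max_speed=200); bot.grip(1.0)
bot.move_ptp([330,200,260],[np.pi,0,np.pi+YAW])
a=imaging.capture("top")[160:240,270:400]; b=imaging.capture("scene")[175:255,250:380]
im=np.vstack([cv2.resize(i,(487,300),interpolation=cv2.INTER_CUBIC) for i in (a,b)])
cv2.imwrite("pics/c4.png",cv2.convertScaleAbs(im,alpha=1.6)); s=bot.get_state();print(s['t'],s['opening'])
for z in (118,148): print(z,[((px("scene",[*C,z])-[250,175])*3.75).round() for C in (L,R)],[((px("top",[*C,z])-[270,160])*3.75).round() for C in (L,R)])
E
```

```text
8.6 1.001308166272035
118 [array([290., 103.]), array([112.,  73.])] [array([127., 121.]), array([349., 170.])]
148 [array([291.,  82.]), array([110.,  51.])] [array([126., 114.]), array([354., 164.])]
```

View pics/c4.png

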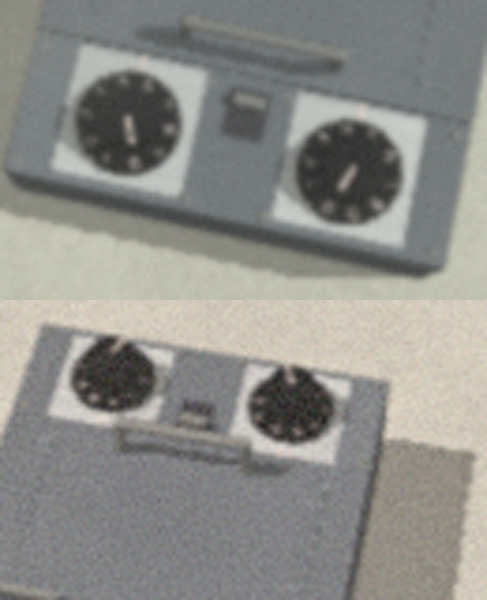

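Both dials are where I computed them, but the left one hasn't moved: the fingers closed fully without gripping. I'll check the real fingertip height by touching the grip top with the gripper shut.

```bash
python3 - <<'E'
from h import *
bot.grip(0.0,25)
bot.move_ptp([*L,190],[np.pi,0,np.pi+YAW]); s=bot.get_state();print(s['t'],s['tcp_pos'],s['opening'],s['contact_force'])
print(bot.movel([*L,140],max_speed=30,threshold=4)); s=bot.get_state();print(s['t'],s['tcp_pos'],s['contact_force'])
cv2.imwrite("pics/c5.png",cv2.convertScaleAbs(cv2.resize(imaging.capture("scene")[150:230,270:390],None,fx=6,fy=6,interpolation=cv2.INTER_CUBIC),alpha=1.6))
bot.movel([*L,200],max_speed=150); print(px("scene",[*L,s['tcp_pos'][2]])*6-[270*6,150*6])
E
```

```text
10.275 [462.03463479  29.65805063 190.1871353 ] 0.0015899151582079972 [ 0.24455965 -0.59431544  0.33415457]
False
12.0917 [462.61749764  28.99251355 140.14651749] [0.15671908 0.25088136 0.07628293]
[345.65997979 289.72257708]
```

View pics/c5.png

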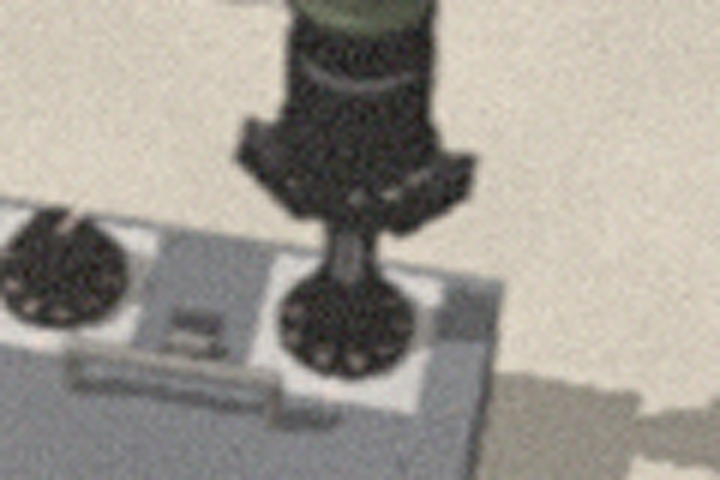

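No contact at a reported 140 mm, and the picture shows the fingertips at about (350,275), still above the grip top. So the true tip is higher than reported. I'll keep lowering until it touches, to measure the offset.

```bash
python3 - <<'E'
from h import *
bot.movel([*L,142],max_speed=150)
print(bot.movel([*L,112],max_speed=20,threshold=4)); s=bot.get_state();print(s['t'],s['tcp_pos'],s['contact_force'],s['wrist_torque'])
bot.movel([*L,170],max_speed=150)
E
```

```text
True
14.1333 [462.42840038  29.00289547 124.7180423 ] [ 0.05825413 -0.2679438   4.99377888] [0.03872523 0.25870723 0.03767637]
```

```bash
python3 - <<'E'
from h import *
o=[]
for n,(x,y) in (("top",(60,240)),("scene",(430,60))):
    im=cv2.resize(cv2.imread(f"pics/{n}0.png")[y:y+80,x:x+105],None,fx=7,fy=7,interpolation=cv2.INTER_CUBIC)
    im=im[:300] if 0 else cv2.resize(im,(525,300)); im=cv2.convertScaleAbs(im,alpha=1.8); k=525/105
    for z,c in ((208,(0,0,255)),(231,(0,255,0)),(282,(255,0,0))):
        p=(px(n,[245.75,491.5,z])-[x,y])*[k,3.75]; cv2.circle(im,tuple(int(v) for v in p),4,c,1)
    o.append(im)
cv2.imwrite("pics/c6.png",np.vstack(o))
E
```

```text
(no output)
```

View pics/c6.png

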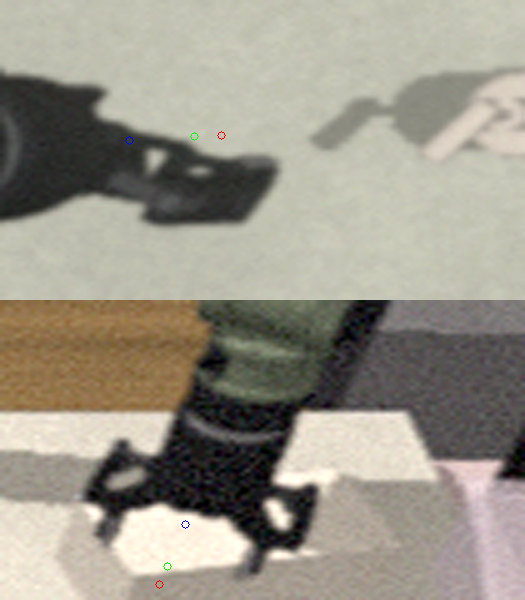

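The start pictures show fingertips about 20 mm above the reported TCP, with no sideways offset. This fits the touch at 124.7 against the true 148, so the offset is about 23 mm. I'll regrip lower with force guarding.

```bash
python3 - <<'E'
from h import *
s=bot.get_state
bot.grip(1.0)
bot.movel([*L,130],max_speed=200)
hit=bot.movel([*L,98],max_speed=50,threshold=6); st=s(); print(hit,st['t'],st['tcp_pos'],st['contact_force'].round(2))
bot.grip(0.0,25); st=s(); print(st['t'],st['opening'],st['gripper_force'],st['contact_force'].round(2),st['wrist_torque'].round(3))
E
```

```text
False 16.5167 [462.58616427  28.98370409  98.01146347] [-1.11 -0.78 -0.01]
16.975 0.5049931686714578 25.310396254062653 [-1.95 -4.95  4.58] [-0.966  0.475 -0.014]
```

```bash
python3 - <<'E'
from h import *
s=bot.get_state
q=np.array(s()['qpos']); q0=q[5]
for k in range(3):
    q[5]=q0+1.65*(k+1)/3; bot.move_j(q); st=s(); print(st['t'],st['qpos'][5]-q0,st['opening'],st['contact_force'].round(1),st['wrist_torque'].round(3))
bot.grip(1.0); bot.movel([*L,190],max_speed=200)
# over to the right dial
y=np.pi+YAW
for d in (0,-1.4,1.2): 
    k=solve_ik([*R,98],[np.pi,0,y+d]); print(d,k[5] if k is not None else None)
bot.move_ptp([*R,190],[np.pi,0,y-.9]); print(s()['t'],s()['qpos'])
crop("top","c7",270,160,400,240,6)
E
```

```text
17.5667 0.5483421701374194 0.504011442063161 [-1.7 -1.6 -0. ] [-0.25   0.193 -0.105]
18.1583 1.0976684274650494 0.5106206462621912 [-2.7 -2.   1.6] [-0.473  0.432 -0.06 ]
18.75 1.6473887065557635 0.5016554207120337 [-3.  -4.5  3.8] [-0.568  0.772 -0.058]
0 -0.23658879742444583
-1.4 1.1634112025755536
1.2 -1.4365887974244462
20.8833 [-4.54321185e-01  1.51679369e-01 -4.74760936e-01  9.46140722e-01
  2.97444308e-04  6.64278124e-01]
```

View pics/c7.png

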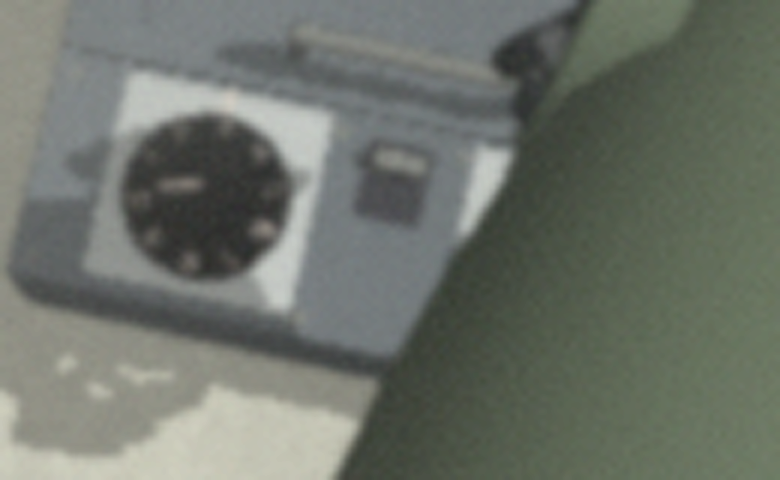

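The left dial's 0 now points to (140,199) from the centre (205,196), about 1.84 rad, so it reads 3. Next is the right dial: fast to just before the window, then slow with torque monitoring.

```bash
python3 - <<'E'
from h import *
s=bot.get_state
y=np.pi+YAW-.9
bot.movel([*R,130],max_speed=200)
hit=bot.movel([*R,98],max_speed=50,threshold=6); st=s(); print(hit,st['t'],st['tcp_pos'],st['contact_force'].round(2))
bot.grip(0.0,20); st=s(); print(st['t'],st['opening'],st['contact_force'].round(2),st['wrist_torque'].round(3))
if hit or not .4<st['opening']<.6: raise SystemExit
q=np.array(st['qpos']); q0=q[5]
for d in (.6,1.1): q[5]=q0-d; bot.move_j(q)
st=s(); print(st['t'],st['wrist_torque'].round(3))
base=[st['wrist_torque'][2]]; d=1.1
while d<2.05:
    d+=.025; q[5]=q0-d; bot.move_j(q); st=s(); tz=st['wrist_torque'][2]; print(round(d,3),round(st['t'],2),round(tz,3),round(q0-st['qpos'][5],3))
    if abs(tz-np.median(base))>.15: print("CATCH"); break
    base.append(tz)
cv2.imwrite("pics/c8.png",cv2.convertScaleAbs(cv2.resize(imaging.capture("scene")[170:250,250:380],None,fx=6,fy=6,interpolation=cv2.INTER_CUBIC),alpha=1.6))
E
```

```text
False 22.175 [ 428.55051284 -127.5346543    98.00815365] [ 0.73 -0.28 -0.56]
22.6333 0.5043654782609008 [-3.61 -2.01  6.02] [-0.401  0.821  0.002]
23.8083 [-0.53   0.696  0.051]
1.125 24.06 0.091 1.123
1.15 24.31 0.044 1.148
1.175 24.56 0.042 1.173
1.2 24.81 -0.012 1.198
1.225 25.06 0.042 1.223
1.25 25.31 0.065 1.248
1.275 25.56 0.023 1.273
1.3 25.81 0.019 1.298
1.325 26.06 0.036 1.323
1.35 26.31 0.068 1.348
1.375 26.56 -0.005 1.373
1.4 26.81 0.071 1.398
1.425 27.06 0.013 1.423
1.45 27.31 0.041 1.448
1.475 27.56 0.009 1.473
1.5 27.81 0.078 1.498
1.525 28.06 0.037 1.523
1.55 28.31 0.107 1.548
1.575 28.56 0.083 1.573
1.6 28.81 0.058 1.598
1.625 29.06 0.125 1.623
1.65 29.31 0.052 1.648
1.675 29.56 0.181 1.674
1.7 29.81 0.237 1.699
CATCH
```

The torque rose clearly to 0.24 N m at a turn of 1.70 rad. I'll ease back slightly, check the latch and release.

```bash
python3 - <<'E'
from h import *
s=bot.get_state
q=np.array(s()['qpos']); q[5]+=.05; bot.move_j(q); print(s()['wrist_torque'].round(3))
bot.grip(1.0); bot.movel([*R,190],max_speed=200)
# stage over the handle, out of the way of the tab in the scene view
crop("scene","c9",265,175,365,240,7); print(s()['t'],s()['tcp_pos'])
E
```

```text
[-0.165  0.069  0.375]
31.2583 [ 427.61263733 -127.12029455  188.74832307]
```

View pics/c9.png

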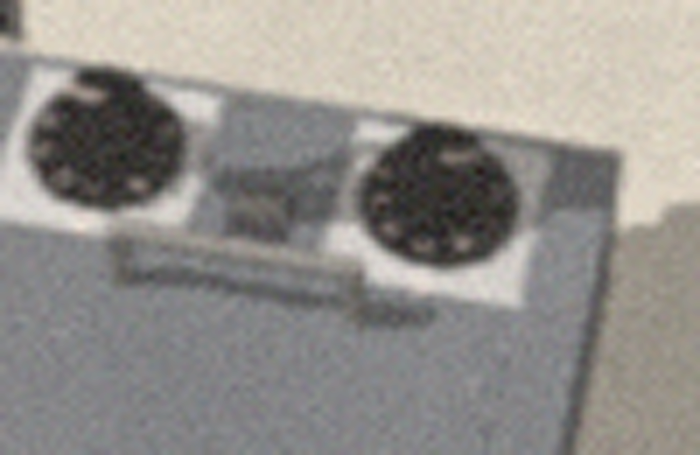

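The tab has moved up about 2 px in the scene view, from (302.5,203) to (302.4,201). That matches a 12 mm spring-back, and the dial reached a hard stop. I'll take the handle and try a short, force-guarded lift, which will confirm the lock is open.

```bash
cat >> h.py <<'E'
ex=np.array([np.cos(YAW),np.sin(YAW)])
H0=(L+R)/2+70*ex
RPY=[np.pi,0,YAW-np.pi/2]
def bar(t,dz=-45):  # TCP target for lid angle t
    c,s_=np.cos(t),np.sin(t); x=-152*c+43*s_; z=107+152*s_+43*c
    return [*(H0+(x+152)*ex),z+dz]
E
python3 - <<'E'
from h import *
s=bot.get_state
print([ (lambda q: None if q is None else np.round(q,2))(solve_ik(bar(t),RPY)) for t in (0,.5,1,1.45)], solve_ik(bar(1.45,60),RPY) is not None)
bot.movel([*R,215],max_speed=200); bot.grip(.6)
bot.move_ptp([*H0,190],RPY)
bot.movel([*H0,140],max_speed=150)
hit=bot.movel(bar(0),max_speed=50,threshold=6); st=s(); print(hit,st['t'],st['tcp_pos'],st['contact_force'].round(2))
if hit: raise SystemExit
bot.grip(0.0,25); st=s(); print(st['t'],st['opening'],st['gripper_force'],st['contact_force'].round(2))
if st['opening']<.05: raise SystemExit
hit=bot.movel(bar(.1),max_speed=30,threshold=14); st=s(); print(hit,st['t'],st['tcp_pos'],bar(.1),st['contact_force'].round(2),st['opening'])
E
```

```text
[array([-0.27,  0.36, -0.43,  0.78,  0.  , -1.62]), array([-0.26,  0.36, -0.23,  0.98,  0.  , -1.62]), array([-0.26,  0.46,  0.03,  1.13,  0.  , -1.61]), array([-0.25,  0.6 ,  0.27,  1.24,  0.  , -1.61])] True
False 33.9583 [514.01272475 -64.4121515  105.10302389] [-0.02  0.08  0.02]
34.4083 0.10100629817473473 25.61476618051529 [ 5.76 -1.36 -2.91]
False 35.0833 [521.30452639 -66.05949517 120.08444732] [np.float64(518.7758649687624), np.float64(-65.48209497719856), np.float64(119.959858437273)] [ 6.86 -1.46 -6.81] 0.1023991348174957
```

The bar is held and lifts with about 7 N, so the lid is unlocked. Next I'll swing it up.

```bash
python3 - <<'E'
from h import *
s=bot.get_state
for t in np.arange(.25,1.5,.15):
    bot.movel(bar(t),max_speed=90); st=s(); f=st['contact_force']; print(round(t,2),round(st['t'],2),(st['tcp_pos']-bar(t)).round(1),f.round(1),round(st['opening'],3))
    if np.linalg.norm(f)>35: print("high"); break
E
```

```text
0.25 35.5 [ 2.2 -0.4  0.5] [ 5.9 -1.  -3.8] 0.107
0.4 35.92 [ 1.  -0.2 -0. ] [ 6.  -1.  -4.6] 0.108
0.55 36.33 [-0.7  0.2 -0.4] [ 1.1  0.1 -4.2] 0.106
0.7 36.75 [-1.6  0.4  0.4] [-5.   1.1  3.2] 0.108
0.85 37.17 [-1.8  0.5  1.8] [-8.2  2.9 10.7] 0.103
1.0 37.58 [-0.3  0.2  2.3] [-5.2  1.7  9.9] 0.104
1.15 38.0 [0.5 0.  2.1] [-2.   2.1  7. ] 0.102
1.3 38.42 [ 1.1 -0.   1.8] [-0.   0.5  4.3] 0.109
1.45 38.83 [ 1.3 -0.1  1.3] [1.7 0.7 3.9] 0.105
```

```bash
python3 - <<'E'
from h import *
s=bot.get_state
bot.grip(.35); print(s()['contact_force'].round(1),s()['opening'])
p=np.array(bar(1.45)); print(bot.movel(p+[0,0,60],max_speed=60,threshold=10)); print(s()['tcp_pos'],s()['contact_force'].round(1))
bot.movel(p+[0,0,130],max_speed=120); st=s(); print(st['t'],st['contact_force'].round(1),st['tcp_pos'])
# lid check: handle bar edges expected in the scene image
for t in (1.2,1.45,1.57): print(t,px("scene",bar(t,0)).round(1))
im=imaging.capture("scene"); cv2.imwrite("pics/end.png",im); g=cv2.cvtColor(im,cv2.COLOR_BGR2GRAY); g0=cv2.cvtColor(cv2.imread("pics/scene0.png"),cv2.COLOR_BGR2GRAY)
for n,(x,y,w,h) in dict(carton=(405,200,55,40),tape=(168,198,42,40),san=(412,140,30,48)).items():
    r=cv2.matchTemplate(g[y-10:y+h+10,x-10:x+w+10],g0[y:y+h,x:x+w],cv2.TM_CCOEFF_NORMED); print(n,cv2.minMaxLoc(r)[1::2],)
print(g[120:300:4,270:330:6])
E
```

```text
[-0.5 -0.3  1.2] 0.3527523217340123
False
[ 685.77641611 -102.47116893  277.46176882] [-0.2 -1.3  0.4]
41.05 [-0.6  0.5 -0.4] [ 685.85977386 -102.47508418  347.2091462 ]
1.2 [287.1 222.6]
1.45 [283.8 234.1]
1.57 [282.2 240.4]
carton (0.9910223484039307, (10, 10))
tape (0.988109827041626, (10, 10))
san (0.8032240271568298, (10, 10))
[[ 58  53  53  47  47  55  67  58  54  56]
 [ 54  58  50  44  47  64  67  62  54  50]
 [ 39  49  53  50  36  65  62  55  48  48]
 [ 34  32  51  53  59  76  63  61  53  49]
 [ 34  29  33  56  66  88  68  61  49  46]
 [ 24  32  16  49  53  81  86  82  73  78]
 [ 32  32  29  50  87  77  81  80  79  78]
 [ 34  31  23  49 111 128  55  66  59  66]
 [ 54  42  54  52  77 133 131 137 133 136]
 [ 61  48  50  55  64 137 136 134 134 134]
 [ 67  56  55  60  86 129 138 132 136 138]
 [ 57  61  53  29  58 134 129 138 132 133]
 [ 40  37  39  30  33 130 132 133 133 131]
 [ 49  37  28  40  33 129 132 131 134 132]
 [ 36  64  62  31  30 133 132 133 133 132]
 [ 38  36  29  25  24 131 133 132 126 132]
 [ 40  35  29  26 112 128 135 132 130 130]
 [ 92  38  30  31 115  92 116 131 1
[... 469 characters left out ...]
69  62  68]
 [ 67  64  72  91 100  82  65  63  74  69]
 [ 70  64  65  64  66  69  68  64  56  69]
 [ 66  65  63  62  63  61  67  64  65  63]
 [ 70  66  67  66  53  67  67  66  66  55]
 [ 65  66  65  68  63  61  62  66  70  65]
 [ 66  67  68  67  65  71  56  59  58  56]
 [ 64  67  56  56  64  63  68  68  63  66]
 [ 63  58  60  62  64  61  57  59  63  64]
 [ 63  60  61  57  64  64  61  58  68  64]
 [ 81  59  59  65  60  58  64  60  66  67]
 [138 136 134 102  61  56  64  66  67  60]
 [140 136 134 133 133 129 123  86  64  66]
 [133 133 135 131 130 133 133 132 134 127]
 [133 131 134 138 133 130 137 130 136 130]
 [132 136 132 133 137 133 130 133 131 133]
 [127 132 127 132 137 141 136 136 136 134]]
```

The bystanders haven't moved. The bar's bright line shows at rows 232–236 near column 284, matching the lid at about 1.45 rad, and the arm is clear.

```bash
python3 -c "
from bench import bot
bot.dwell(.3); print(bot.sign_off())"
```

```text
the job is handed in; nothing more can be done
None
```

I handed the job in at about 41 s of the 64 s: left dial at 3, right dial caught, latch back, lid left open at about 1.45 rad, bystanders unmoved and the arm clear; I haven't seen the verdict.

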